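# Load the biscuit tin through the flap of the counter display case

## Robot

A 6-joint arm with a two-finger parallel gripper is mounted at the origin on the work surface. World frame = base frame: x ahead of the robot, y to its left, z up, the work surface at z = 0. Lengths are in m, angles in rad, forces in N, time in s.
With the tool pointing down it reaches from about 0.275 to 0.85 m from the base axis. Payload 5.2 kg.
Tool frame: the origin (TCP) lies on the centre line of the jaws, within the pads' length; the fingertips stand manip.tip_extent ahead of it and the grasp point (between the pads) lies 2 mm behind it (manip.tip_extent is the distance from the TCP to the fingertips, in m); z points along the fingers, y is the line along which they close (so a half turn about z gives the same grasp; the last joint's range is limited). The gripper opens to 85 mm and grips with 20 to 120 N. Pads are 22 mm wide; open, the fingers measure 114 mm over their backs; the gripper's body (76 mm by 85 mm) begins 54 mm behind the grasp point. The pads swing forward as they close: fully open they stand 13 mm farther back than shut.
Start: joints at [-1.505, 0.259, 1.535, -0, 1.348, -0.203], TCP at [0.146, -0.53, 0.248] pointing down, gripper open.
Joint ranges: [-3.14, 3.14], [-0.91, 2.08], [0.19, 2.58], [-1.22, 4.36], [0.22, 2.71], [-3.12, 3.12]. Speed limits (rad/s): [2.57, 2.57, 3.14, 3.14, 3.14, 3.14].

## Interface

Orientations are given as [roll, pitch, yaw] about the fixed x, y, z axes, in that order (R = Rz(yaw) Ry(pitch) Rx(roll)).
In Python, from rig import manip, imaging, finish_job gives the robot as it stands (manip), with the cameras (imaging) and the job as plain functions.
- The arm moves only by the tool steer_hand, called after ">>>" as name([rows], argument=value, ...), one row to a line, values as JSON. Schema: {"type":"object","properties":{"segments":{"type":"array","items":{"type":"array","prefixItems":[{"type":"array","items":{"type":"number"},"minItems":3,"maxItems":3},{"type":"array","items":{"type":"number"},"minItems":3,"maxItems":3},{"type":"number"}],"minItems":3,"maxItems":3},"minItems":1,"maxItems":20},"only":{"type":"string"},"quiet":{"type":"boolean"},"lines":{"type":"string"}},"required":["segments"],"additionalProperties":false}. segments is a list of rows, 1 to 20 of them, each written [[rx, ry, rz], [dx, dy, dz], opening]: a rotation vector rx, ry, rz in parts of the range, where 1.0 means 360 degrees, then dx, dy, dz in fractions of the full range, 1 being 0.5 m, then the finger opening in m; each row shifts and turns the commanded pose from where the row before left it, along the tool's axes as they then stand; what a row does not reach is not made up. A row lasts 1/8 s, in which the tool goes at most 0.0625 m and 0.188 rad, less where a joint would pass 70% of its speed; a pose out of reach is approached as far as the arm can. The fingers move at their own pace and stop on an object; the grip force is fixed at half the most. Time passes only in rows, so rows that do not move let the fingers close. The tool returns the time, the measured TCP pose, the force, the opening and the grip force at its end. only (a regular expression) keeps the lines of the reply that match it, lines (a string "A,B") keeps lines A to B, and quiet returns only ok. No shift or turn number may pass 1 either way. Input that does not fit is refused with a message, and nothing moves.
- manip.sense(): the state, without advancing time (a new reading comes with each control period).
- imaging.snapshot(name): name is "scene" or "top" or "wrist"; returns a dict with "img" (480x640x3 uint8, red, green, blue), "fx", "fy", "cx", "cy" (pixels), "rvec" (rotation vector, rad) and "tvec" (3), from world to camera coordinates, as OpenCV has them. Camera axes: x right, y down, z forward; pixel columns grow to the right and rows downward; lengths in m; the calibration is good to about 2 mm. A picture is of the moment at which its call begins. There is no depth.
- finish_job(): hands the job in; it is judged then, once.
The state is a dict: "time": time; "q": joint angles; "qvel": joint speeds; "effort": joint torques, N m; "eef_pos": TCP position; "tool_rot": TCP orientation; "force": force on the tool from outside, world axes, zero at the start; "wrist_torque": the same for the moment, N m; "opening": finger opening in m; "gripper_force": force on a finger pad.
Only numpy, scipy, OpenCV 4.12 (cv2) and the standard library are available. Lean on these libraries where they do the work, as an engineer would, in place of code of your own. Each camera call takes 0.05 s, during which the arm holds its last target. There are 200 camera calls.

## Task

Put the oblong metal biscuit tin into the counter display case through its sprung flap, and leave it standing on the counter midway between the two round tins in there, level with them and pointing straight in. Keep it upright all the way, do not shift the round tins or anything else on the counter, and see that the flap has swung fully shut behind it.

Things in the scene. Friction and masses are not known exactly. Their poses are not given: they have to be found in the camera images.
- tin: The oblong biscuit tin: a closed, plain metal box with rounded edges, 130 long (its x) by 56 wide (its y) by 50 high (z), about 0.3 kg. Origin at the centre of its underside; either end may lead. It starts on the open counter to the left or right of the doorway.
- case: The display case, fixed on the counter: dark steel frame, glass sides and far wall, open wire top; 370 wide, 330 high, 270 deep, no floor (the counter runs on inside). The side facing the robot is a 20 thick panel with the doorway. Origin on the counter, mid-doorway, in the flap's plane (mid-thickness of the panel); x points straight in, away from the robot, y left, z up.
- doorway (a point): Same point as the case's origin. Doorway 286 wide, 250 high, down to the counter; the panel goes on above it to 330, so an upright gripper cannot follow the tin in: the tool must lean about 30 to 40 degrees from vertical, hand back, fingertips forward.
- flap (a joint): Flap hinge, rad: 0 shut (hanging), grows as the lower edge swings into the case (inwards only, stop 1.0). A 6 thick, 278 wide plate hinged 240 above the counter, lower edge 40 above it; a light spring shuts it (0.5 to 3 N at the lower edge). It rides on the tin's top and drops shut only once the tin's near end is about 65 beyond the case's origin plane and the tool is out.
- round_left: One of the two identical round metal tins inside the case, the left one (+y of the case): diameter 80, height 60, about 0.45 kg. Origin at the centre of its underside; its axes are parallel to the case's.
- round_right: The right one of the two round tins, 186 from the left one along the case's y, leaving 106 clear between them.
- gap (a point): Point on the counter midway between the centres of the two round tins, 135 to 142 beyond the case's origin plane; its x points straight into the case. The tin's centre goes here.
- canister: Bystander: glass jar with steel lid, diameter 68, height 120, standing on the other side of the doorway from the tin. Origin at the centre of its underside.
- mug: Bystander: white mug, diameter 82, height 95, left of the case.
- jug: Bystander: steel milk jug, diameter 90, height 110, right of the case.
- napkins: Bystander: dark napkin box 100 x 150 x 73 high, left of the case.
- plates: Bystander: white plate, diameter 124, height 20, at the right.
- cake_server: Bystander: cake server 200 long lying to the right of the case, beyond the jug.

How it is judged:
By the outcome, as a careful person would: the job done as asked, in the order asked, and still so for the second after the job is handed in, with the robot touching nothing.
It also fails if it takes over 72 s, if anything falls off the work surface, if the arm or the gripper's body presses on something with over 40 N, if the wrist force passes 120 N, or if a joint passes its speed limit or range.

## Working session

There is one attempt and no reset: what is moved stays moved. The work goes in short steps, Python scripts to look and compute and a tool call to move; the robot and the scene stay as the last step left them, time stands still between calls to the robot, and variables do not carry over. Pictures are saved under pics/ and viewed, at most 10 in all, crops included, and the job is handed in when it is done.

```bash
ls; mkdir -p pics
```

Run:
```python
from rig import manip, imaging, finish_job
import cv2
for n in ["scene","top"]:
    s=imaging.snapshot(n); cv2.imwrite(f"pics/{n}0.png",s["img"][:,:,::-1]); print(n,s["fx"],s["fy"],s["cx"],s["cy"],s["rvec"],s["tvec"])
print(manip.tip_extent, manip.sense())
```

```text
pics
rig.py
scene 510.27874792118246 510.27874792118246 325.4647444502301 244.61610384983263 [ 1.02444975 -2.71455869  0.62531248] [0.40994797 0.44136965 1.19514238]
top 510.8600953952251 510.8600953952251 323.6707025780352 233.05469109775078 [ 2.18153847 -2.01902883  0.22016878] [-0.06448435  0.57189038  1.45521004]
0.017 {'time': 0.1, 'q': array([-1.50477119e+00,  2.59279830e-01,  1.53598605e+00, -3.97790407e-05,
        1.34801560e+00, -2.02808938e-01]), 'qvel': array([-5.67132009e-04,  5.78219725e-05, -2.81942855e-03, -1.56025787e-03,
        6.01047663e-04,  5.40361493e-04]), 'effort': array([ 1.87861828e-03, -4.46973896e+01, -2.91247183e+01, -3.81132068e-04,
        6.29437971e-03,  2.73975616e-05]), 'eef_pos': array([ 0.14605825, -0.5297755 ,  0.24754761]), 'tool_rot': array([-3.13993063e+00, -3.02180258e-04,  2.68842640e-01]), 'force': array([-0.44942035,  0.20730208, -0.04230871]), 'wrist_torque': array([ 0.03014036, -0.01025658, -0.01220771]), 'gripper_force': 0.0, 'opening': 0.08522591000331409}
```

View pics/top0.png

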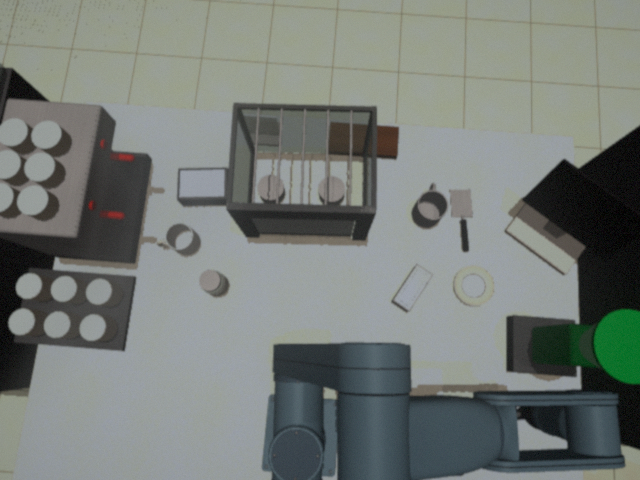

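View pics/scene0.png

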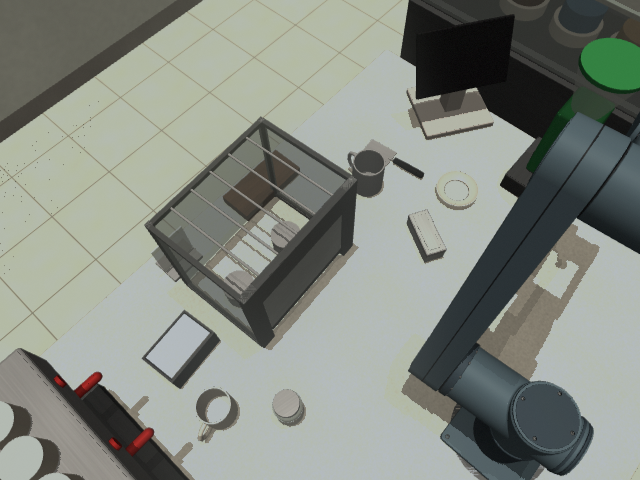

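Top view: tin at about (412,287), round tins at (270,188) and (331,190), canister at (211,281), and the case spanning (230..377, 103..242). I'll write a ray helper and look at the case enlarged.

Create h.py:
```python
import cv2, numpy as np
from scipy.spatial.transform import Rotation as Ro
from rig import manip, imaging, finish_job
def cam(s):
    K=np.array([[s["fx"],0,s["cx"]],[0,s["fy"],s["cy"]],[0,0,1.]]); return K,Ro.from_rotvec(s["rvec"]).as_matrix(),np.array(s["tvec"])
def ray(s,uv,z):
    K,R,t=cam(s); c=-R.T@t; uv=np.atleast_2d(uv)
    d=(R.T@np.linalg.inv(K)@np.c_[uv,np.ones(len(uv))].T).T
    return c+d*((z-c[2])/d[:,2])[:,None]
def proj(s,P):
    K,R,t=cam(s); q=(K@(R@np.atleast_2d(P).T+t[:,None])).T; return q[:,:2]/q[:,2:]
```

Run:
```python
from h import *
s=imaging.snapshot("top"); im=s["img"]
for n,uv,z in [("tin",(412,287),.05),("rl",(270,188),.06),("rr",(331,190),.06),("can",(211,281),.12),("frontTL",(228,207),.33),("frontTR",(377,207),.33)]:
    print(n,ray(s,uv,z)[0].round(3))
a=cv2.resize(im[95:250,222:385],None,fx=4.5,fy=4.5,interpolation=cv2.INTER_CUBIC)[:,:,::-1]
b=cv2.resize(im[255:320,385:440],None,fx=4,fy=4,interpolation=cv2.INTER_CUBIC)
cv2.imwrite("pics/case.png",a[:600,:800])
g=cv2.cvtColor(im,cv2.COLOR_RGB2GRAY)
np.set_printoptions(linewidth=250)
print(g[258:316:2,388:438:2])
```

```text
tin [ 0.437 -0.29   0.05 ]
rl [0.703 0.153 0.06 ]
rr [ 0.711 -0.032  0.06 ]
can [0.401 0.283 0.12 ]
frontTL [0.563 0.215 0.33 ]
frontTR [ 0.592 -0.151  0.33 ]
[[161 162 160 160 161 159 159 161 159 161 161 160 160 162 159 160 159 158 160 160 161 161 161 161 161]
 [161 160 162 161 159 164 161 159 164 159 162 162 158 161 162 162 160 159 160 157 158 160 160 159 158]
 [159 160 161 163 160 161 161 159 160 162 159 158 158 160 160 159 162 158 160 162 159 161 160 157 161]
 [160 162 161 160 159 158 160 162 162 159 162 160 163 155 135 150 159 159 159 157 160 161 159 159 160]
 [158 161 159 161 160 159 160 160 160 161 162 161 156 134 145 153 144 156 159 158 161 162 158 161 159]
 [159 160 160 159 162 160 161 163 160 159 159 159 137 126 154 160 159 150 147 155 161 160 159 158 158]
 [160 161 164 162 163 161 160 159 161 158 159 149 114 152 152 158 157 161 155 143 156 162 161 158 160]
 [160 163 163 159 161 161 159 158 160 159 157 124 141 156 156 159 160 160 156 155 148 149 157 160 161]
 [158 161 160 161 161 160 159 161 161 159 138 130 159 155 159 162 162 160 157 156 158 153 146 162 163]
 [161 161 159 
[... 1346 characters left out ...]
 146 157 153 156 159 163 158 161 147 156 161 161 158 162 159 158 160 162 162 160]
 [159 162 150 112  81  94 138 154 154 149 160 160 151 152 160 161 159 158 158 157 160 159 160 162 158]
 [160 160 159 155 134  92  78 113 143 155 158 155 137 158 160 162 162 157 157 156 161 162 162 158 159]
 [161 160 161 160 157 151 109  74  97 139 153 144 148 163 162 163 162 161 160 158 162 160 159 160 160]
 [158 161 162 160 158 160 156 131  89  83 126 143 159 161 160 158 159 159 159 160 157 163 162 159 160]
 [161 162 159 160 158 160 159 162 147 121 148 158 163 160 161 160 161 160 158 159 161 160 159 160 159]
 [160 162 160 162 158 163 159 160 157 158 161 158 159 162 158 159 160 158 157 159 160 159 162 162 158]]
```

View pics/case.png

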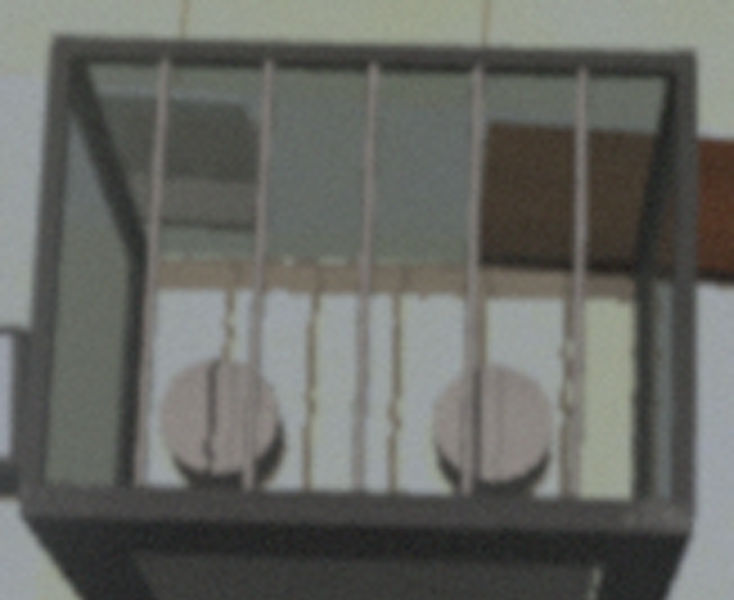

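The crop shows both round lids clearly: left centre at crop (220,417), about px (271,188), and right at (494,423), about px (332,189). The near top rail is at crop row about 520. Next I'll fit edges and lids at sub-pixel precision.

Run:
```python
from h import *
s=imaging.snapshot("top"); s2=imaging.snapshot("scene")
g=cv2.GaussianBlur(cv2.cvtColor(s["img"],cv2.COLOR_RGB2GRAY),(3,3),0).astype(float)
def edge(pts_lo,pts_hi,n,axis,sign):
    # scan n lines between lo/hi windows; axis=0: scan along rows for columns
    out=[]
    for k in np.linspace(*n).astype(int):
        a,b=pts_lo,pts_hi
        v=g[a:b,k] if axis==0 else g[k,a:b]
        d=sign*np.diff(v); i=int(np.argmax(d))
        if 0<i<len(d)-1:
            den=d[i-1]-2*d[i]+d[i+1]; o=0.5*(d[i-1]-d[i+1])/den if den else 0
            p=a+i+.5+o; out.append((k,p) if axis==0 else (p,k))
    out=np.array(out,np.float32)
    vx,vy,x,y=cv2.fitLine(out,cv2.DIST_HUBER,0,.01,.01).ravel(); r=np.abs((out-[x,y])@[-vy,vx])
    return (vx,vy,x,y),np.median(r)
L={}
L["far"]=edge(97,110,(245,325,40),0,-1)
L["near"]=edge(203,217,(240,368,40),0,-1)
L["left"]=edge(224,242,(110,160,30),1,-1)
L["right"]=edge(370,384,(160,200,30),1,1)
def X(a,b):
    a,b=L[a][0],L[b][0]; l=lambda q:np.cross([q[2],q[3],1],[q[2]+q[0],q[3]+q[1],1]); p=np.cross(l(a),l(b)); return p[:2]/p[2]
for k in L: print(k,np.round(L[k][0],2),L[k][1].round(2))
C={}
for a in("far","near"):
    for b in("left","right"):
        p=X(a,b);C[a,b]=ray(s,p,.33)[0];print(a,b,p.round(1),C[a,b].round(4))
print("w",np.linalg.norm(C["near","left"]-C["near","right"]),np.linalg.norm(C["far","left"]-C["far","right"]),"d",np.linalg.norm(C["near","left"]-C["far","left"]))
print("yaw near,far",[np.arctan2(-d[0],d[1]) for d in (C[a,"left"]-C[a,"right"] for a in("near","far"))])
# rounds
for n,(si,c0s) in {"top":(s,[(271,188),(332,189)]),"scene":(s2,[(239,283),(285,236)])}.items():
    im=si["img"].astype(int)
    for c in c0s:
        print(n,c,im[c[1],c[0]],"bg",im[c[1]-20,c[0]],im[c[1],c[0]+20])
```

Run:
```python
from h import *
s=imaging.snapshot("scene"); 
a=cv2.resize(s["img"][190:350,190:360],None,fx=3.7,fy=3.7,interpolation=cv2.INTER_CUBIC)[:,:,::-1]
t=cv2.resize(s["img"][200:270,400:455],None,fx=3,fy=3,interpolation=cv2.INTER_CUBIC)[:,:,::-1]
out=np.zeros((592,800,3),np.uint8); out[:592,:629]=a; out[:210,630:795]=t
cv2.imwrite("pics/scc.png",out)
```

```text
far [1.0000e+00 2.0000e-02 2.8452e+02 1.0387e+02] 0.05
near [ 1.0000e+00 -4.0000e-02  3.0735e+02  2.0758e+02] 1.14
left [ 7.0000e-02 -1.0000e+00  2.3021e+02  1.3950e+02] 0.03
right [ 1.0000e-02 -1.0000e+00  3.7625e+02  1.7610e+02] 0.04
far left [232.8 102.6] [0.842  0.2356 0.33  ]
far right [376.7 106.2] [ 0.8605 -0.1354  0.33  ]
near left [225.1 211. ] [0.5526 0.2209 0.33  ]
near right [376.1 204.7] [ 0.5974 -0.1482  0.33  ]
w 0.371826154385185 0.3714717954843892 d 0.2897753797648209
yaw near,far [np.float64(0.12090357761258354), np.float64(0.04992283589551803)]
top (271, 188) [137 131 128] bg [145 149 149] [143 144 132]
top (332, 189) [132 129 125] bg [152 158 156] [143 151 137]
scene (239, 283) [148 145 139] bg [115 112 100] [80 80 76]
scene (285, 236) [148 145 138] bg [175 181 161] [68 68 65]
```

View pics/scc.png

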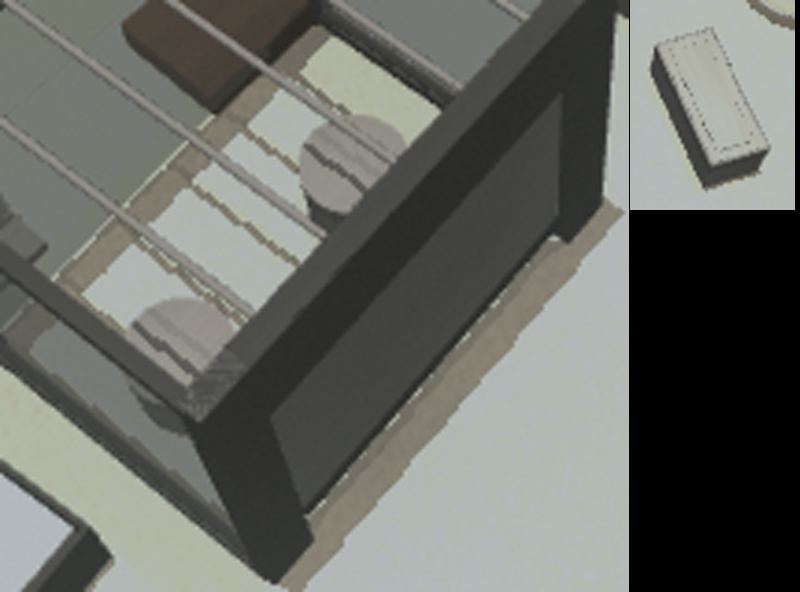

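The scene crop shows the right lid rim at crop points (300,165) to (395,138), the left lid rim at (132,335) to (232,322), and the tin's top corners at (655,45), (712,28), (770,150) and (712,165). I'll cast these rays.

Run:
```python
from h import *
from scipy.optimize import least_squares
s=imaging.snapshot("top"); s2=imaging.snapshot("scene")
def circ(P,n):
    r=least_squares(lambda c:np.hypot(*(P[:,:2]-c).T)-.04,P[:,:2].mean(0)+[.01,0]); print(n,r.x.round(4),"res",np.abs(r.fun).max().round(4)); return r.x
f=lambda p:np.array([190,190])+(np.array(p,float)+.5)/3.7-.5
a=circ(ray(s2,f([(300,165),(310,140),(330,120),(350,114),(375,120),(395,138)]),.06),"R scene")
b=circ(ray(s2,f([(132,335),(140,315),(155,303),(180,297),(210,305),(232,322)]),.06),"L scene")
f=lambda p:np.array([222,95])+(np.array(p,float)+.5)/4.5-.5
c=circ(ray(s,f([(435,425),(552,425),(493,365),(493,485)]),.06),"R top")
d=circ(ray(s,f([(162,417),(279,417),(220,358),(220,477)]),.06),"L top")
for p,q in((b,a),(d,c)):
    v=p-q; print("mid",(p+q)/2,"dist",np.linalg.norm(v),"yaw",np.arctan2(-v[0],v[1]))
Pf=ray(s,[(232.8,102.6),(376.7,106.2)],.33); Pl=ray(s,[(230.21,139.5),(226.7,190)],.33); Pr=ray(s,[(376.25,176.1),(376.4,150)],.33)
v=Pl[0]-Pl[1]; print("left yaw",np.arctan2(v[1],v[0])); print("far mid",Pf.mean(0))
T=ray(s2,np.array([400,200])+(np.array([(25,45),(82,28),(140,150),(82,165)])+.5)/3-.5,.05)[:,:2]
print(T.round(4),"centre",T.mean(0)); e=T[[0,1]].mean(0)-T[[2,3]].mean(0); w=T[0]-T[1];print(np.linalg.norm(e),np.arctan2(*e[::-1]),np.linalg.norm(w),np.arctan2(*w[::-1]))
# bottom of front posts / flap
print("posts bottom", ray(s2,np.array([190,190])+np.array([(275,583),(313,540),(568,242),(605,200)])/3.7,0).round(4))
q=manip.sense(); print(q["eef_pos"],q["tool_rot"],q["time"])
```

```text
R scene [ 0.7172 -0.0291] res 0.003
L scene [0.7068 0.154 ] res 0.0028
R top [ 0.7141 -0.0325] res 0.0023
L top [0.7052 0.1517] res 0.002
mid [0.71196778 0.06246522] dist 0.1833490883515888 yaw 0.05666616601695768
mid [0.70968768 0.05960202] dist 0.18432536030079613 yaw 0.04842109999347487
left yaw 0.052019612936017486
far mid [0.85117941 0.0501502  0.33      ]
[[ 0.5083 -0.2982]
 [ 0.4799 -0.3468]
 [ 0.3671 -0.2801]
 [ 0.3968 -0.2347]] centre [ 0.43804883 -0.28995879]
0.12964937114253303 -0.5261499610318572 0.05635050817512267 1.041232712706253
posts bottom [[ 0.5588  0.221   0.    ]
 [ 0.5603  0.1821  0.    ]
 [ 0.5757 -0.1065  0.    ]
 [ 0.5774 -0.1512  0.    ]]
[ 0.14607606 -0.53016885  0.24817453] [-3.14128028e+00 -6.18797020e-05  2.68816753e-01] 0.4
```

Tin centre is at (0.438,-0.290) with yaw -0.527. The gap is at about (0.711,0.061) and the case yaw is about 0.051. I'll move to a hover behind the tin, then yaw and lean the tool.

Units first: shifts go in shares of 0.5 m and turns go in shares of 360 degrees. So -0.0253 m is -0.0506, 0.0248 m is 0.0496, 0.1592 rad is 0.0253.

>>> steer_hand([
  [[0, 0, 0], [0.0496, -0.0506, 0], 0.085],
  [[0, 0, 0], [0.0496, -0.0506, 0], 0.085],
  [[0, 0, 0], [0.0496, -0.0506, 0], 0.085],
  [[0, 0, 0], [0.0496, -0.0506, 0], 0.085],
  [[0, 0, 0], [0.0496, -0.0506, 0], 0.085],
  [[0, 0, 0], [0.0496, -0.0506, 0], 0.085],
  [[0, 0, 0], [0.0496, -0.0506, 0], 0.085],
  [[0, 0, 0], [0.0496, -0.0506, 0], 0.085],
  [[0, 0, 0], [0.0496, -0.0506, 0], 0.085],
  [[0, 0, 0], [0.0496, -0.0506, 0], 0.085],
  [[0, 0, 0.0253], [0, 0, 0], 0.085],
  [[0, 0, 0.0253], [0, 0, 0], 0.085],
  [[0, 0, 0.0253], [0, 0, 0], 0.085],
  [[0, 0, 0.0253], [0, 0, 0], 0.085],
  [[0, 0, 0.0253], [0, 0, 0], 0.085],
])

```text
time: 2.28
eef_pos: [0.318, -0.2204, 0.2484]
tool_rot: [3.142, -0.0, -0.532]
force: [-0.0, 0.7, -0.2]
opening: 0.0851
gripper_force: 0.0
```

>>> steer_hand([
  [[0, 0.0223, 0], [0, 0, 0], 0.085],
  [[0, 0.0223, 0], [0, 0, 0], 0.085],
  [[0, 0.0223, 0], [0, 0, 0], 0.085],
  [[0, 0.0223, 0], [0, 0, 0], 0.085],
  [[0, 0.0223, 0], [0, 0, 0], 0.085],
  [[0, 0, 0], [0, 0, 0], 0.085],
  [[0, 0, 0], [0, 0, 0], 0.085],
])

```text
time: 3.15
eef_pos: [0.3176, -0.221, 0.2491]
tool_rot: [-3.14, -0.69, -0.529]
force: [0.9, -0.2, 0.3]
opening: 0.0851
gripper_force: 0.0
```

Add to h.py:
```python
def to(P,yaw,lean):
    "tool-axes shift and remaining rotation vector from the measured pose to a world target"
    q=manip.sense(); R=Ro.from_euler("xyz",q["tool_rot"]); T=Ro.from_euler("z",yaw)*Ro.from_euler("x",np.pi)*Ro.from_euler("y",lean)
    print("t",q["time"],"pos",q["eef_pos"].round(4),"d",R.inv().apply(np.array(P)-q["eef_pos"]).round(4),"rv",(R.inv()*T).as_rotvec().round(4),"q",q["q"].round(2),"F",q["force"].round(1))
```

Run:
```python
from h import *
to((0.3184,-.2204,.145),-.527,.698)
s=imaging.snapshot("wrist"); cv2.imwrite("pics/w1.png",s["img"][:,:,::-1])
np.savez("w1.npz",**{k:s[k] for k in s})
```

```text
t 3.15 pos [ 0.3176 -0.221   0.2491] d [-0.066  -0.0008  0.0805] rv [ 0.0003  0.008  -0.0017] q [-1.4  -0.5   2.37  0.67  0.91  0.38] F [ 0.9 -0.2  0.3]
```

View pics/w1.png

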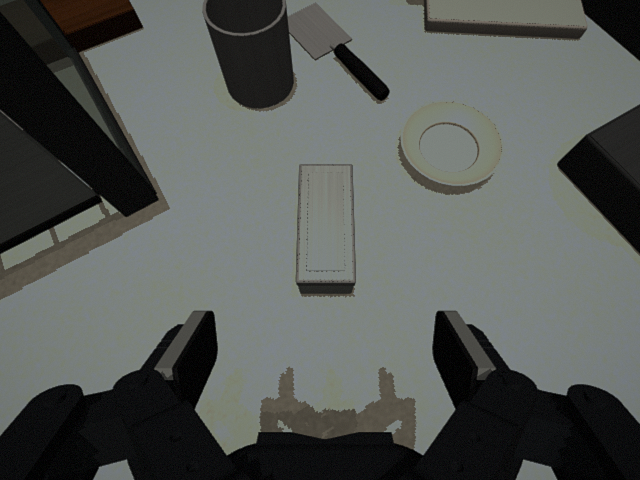

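The wrist view shows the tin straight ahead of the fingers, with top corners (300,164), (352,164), (355,284) and (296,284). The jaws are centred near column 325.

Run:
```python
from h import *
s=dict(np.load("w1.npz")); T=ray(s,[(300,164),(352,164),(355,284),(296,284)],.05)[:,:2]
e=T[[0,1]].mean(0)-T[[2,3]].mean(0); c=T.mean(0); y=np.arctan2(*e[::-1]); print(c,y,np.linalg.norm(e),np.linalg.norm(T[0]-T[1]),np.linalg.norm(T[2]-T[3]))
u=np.array([np.cos(y),np.sin(y)]); g=np.r_[c-.042*u,.030]; z=np.r_[u*np.sin(.698),-np.cos(.698)]
print(g); to(g-.15*z,y,.698); to(g,y,.698)
```

```text
[ 0.43485028 -0.29078027] -0.5330223264183807 0.13099883670765433 0.05530384834272075 0.055338687857796935
[ 0.39867672 -0.26943844  0.03      ]
t 3.2 pos [ 0.3182 -0.2208  0.2492] d [-0.0682  0.001   0.0789] rv [-0.005   0.0077  0.0047] q [-1.4  -0.5   2.37  0.67  0.91  0.38] F [-0.1  0.1 -0.2]
t 3.2 pos [ 0.3182 -0.2208  0.2492] d [-0.0671  0.0018  0.2289] rv [-0.005   0.0077  0.0047] q [-1.4  -0.5   2.37  0.67  0.91  0.38] F [-0.1  0.1 -0.2]
```

Scaled: 0.026 m is 0.052, 0.025 m is 0.05, 0.008 rad is 0.0013.

>>> steer_hand([
  [[-0.0008, 0.0013, 0.0008], [-0.045, 0.0012, 0.052], 0.085],
  [[0, 0, 0], [-0.045, 0.0012, 0.052], 0.085],
  [[0, 0, 0], [-0.045, 0.0012, 0.052], 0.085],
  [[0, 0, 0], [0, 0, 0.05], 0.085],
  [[0, 0, 0], [0, 0, 0.05], 0.085],
  [[0, 0, 0], [0, 0, 0.05], 0.085],
  [[0, 0, 0], [0, 0, 0.05], 0.085],
  [[0, 0, 0], [0, 0, 0.05], 0.085],
  [[0, 0, 0], [0, 0, 0.04], 0.085],
  [[0, 0, 0], [0, 0, 0.01], 0.085],
  [[0, 0, 0], [0, 0, 0], 0.085],
])

```text
time: 4.58
eef_pos: [0.4015, -0.27, 0.0328]
tool_rot: [-3.138, -0.695, -0.532]
force: [-0.2, 0.7, 0.1]
opening: 0.0853
gripper_force: 0.0
```

Run:
```python
from h import *
to((.3997,-.2694,.030),-.531,.698)
```

```text
t 4.575 pos [ 0.4015 -0.27    0.0328] d [-0.0032  0.0004  0.0009] rv [-0.003   0.0027 -0.0007] q [-1.07  0.37  2.51  2.36  0.49 -1.29] F [-0.2  0.7  0.1]
```

Scaled: -0.002 m is -0.004, 0.001 m is 0.002.

>>> steer_hand([
  [[0, 0, 0], [-0.004, 0, 0.002], 0.085],
  [[0, 0, 0], [0, 0, 0], 0.04],
  [[0, 0, 0], [0, 0, 0], 0.04],
  [[0, 0, 0], [0, 0, 0], 0.04],
  [[0, 0, 0], [0, 0, 0], 0.04],
  [[0, 0, 0], [0, 0, 0], 0.04],
  [[0, 0, 0], [0, 0, 0], 0.04],
  [[0, 0, 0], [0, 0, 0], 0.04],
  [[0, 0, 0], [0, 0, 0], 0.04],
])

```text
time: 5.7
eef_pos: [0.3994, -0.2706, 0.0319]
tool_rot: [-3.14, -0.698, -0.535]
force: [-2.6, 2.4, 6.8]
opening: 0.0554
gripper_force: 63.3
```

Run:
```python
from h import *
g=(.711-.096*0-.042*np.cos(.051),.061-.042*np.sin(.051),.036); print(g)
u=np.array([np.cos(.051),np.sin(.051),0]); to(np.array(g)-.25*u,.051,.698)
s=imaging.snapshot("wrist"); cv2.imwrite("pics/w2.png",s["img"][:,:,::-1]); np.savez("w2.npz",**s)
```

```text
(np.float64(0.6690546091619246), np.float64(0.05885892843624864), 0.036)
t 5.7 pos [ 0.3994 -0.2706  0.0319] d [-0.1079 -0.2829 -0.0953] rv [ 0.3746  0.     -0.4487] q [-1.08  0.38  2.52  2.38  0.5  -1.31] F [-2.6  2.4  6.8]
```

View pics/w2.png

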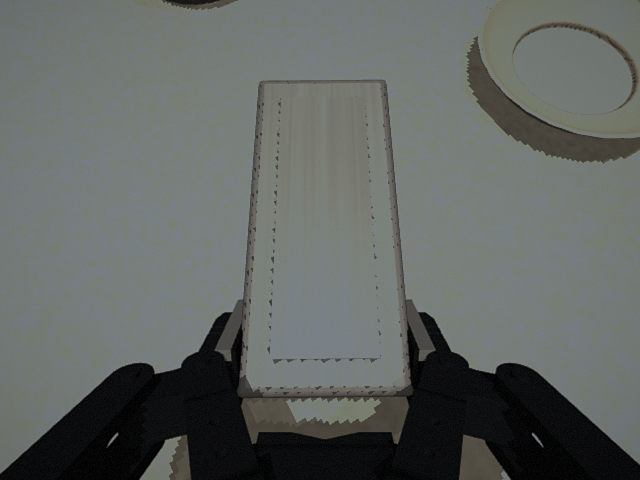

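Grasp is good: the tin sits square in the jaws, with its far end at row 80, near end at about row 390 and centre column about 324. Next I'll measure the tin in the tool and plan the carry.

Run:
```python
from h import *
s=dict(np.load("w2.npz")); T=ray(s,[(260,80),(386,80),(410,388),(241,388)],.05)[:,:2]
e=T[[0,1]].mean(0)-T[[2,3]].mean(0); c=T.mean(0); y=np.arctan2(*e[::-1]); print(c,y,np.linalg.norm(e),np.linalg.norm(T[0]-T[1]),np.linalg.norm(T[2]-T[3]))
q=manip.sense();yw=q["tool_rot"][2]; u=np.array([np.cos(yw),np.sin(yw)]); d=c-q["eef_pos"][:2]; print("ahead",d@u,"left",d@[-u[1],u[0]])
```

```text
[ 0.43678884 -0.29273605] -0.5253527268098304 0.12650663951013788 0.05557844646273365 0.053650587555650484
ahead 0.043406571754757005 left 3.3830945310682815e-06
```

>>> steer_hand([
  [[0, 0, 0], [0.0128, 0, -0.0154], 0.04],
  [[0, 0, 0], [0.0258, 0, -0.0306], 0.04],
  [[0, 0, 0], [0.0258, 0, -0.0306], 0.04],
  [[0, 0, 0], [0.0128, 0, -0.0154], 0.04],
  [[0, 0, 0], [0, 0, 0], 0.04],
])

```text
time: 6.38
eef_pos: [0.3993, -0.2709, 0.092]
tool_rot: [3.141, -0.697, -0.533]
force: [0.6, -0.4, -2.9]
opening: 0.0552
gripper_force: 64.1
```

Run:
```python
from h import *
q=manip.sense(); p=q["eef_pos"]; print(p,q["tool_rot"],q["q"].round(2),q["force"].round(1))
tgt=np.array([.428,.0465]); y0=q["tool_rot"][2]; y1=.051; n=12; D=(tgt-p[:2])/n
for k in range(n):
    a=y0+(y1-y0)*k/n; R=Ro.from_euler("z",a)*Ro.from_euler("x",np.pi)*Ro.from_euler("y",.698)
    print(R.inv().apply([D[0],D[1],0]).round(4), R.inv().apply([0,0,(y1-y0)/n]).round(4))
```

```text
[ 0.39931159 -0.27085896  0.0920001 ] [ 3.14132251 -0.69735038 -0.53285288] [-1.08  0.15  2.46  1.85  0.35 -0.73] [ 0.6 -0.4 -2.9]
[-0.0087 -0.024  -0.0073] [ 0.0313  0.     -0.0373]
[-0.0078 -0.0245 -0.0066] [ 0.0313  0.     -0.0373]
[-0.0069 -0.025  -0.0058] [ 0.0313  0.     -0.0373]
[-0.0059 -0.0254 -0.005 ] [ 0.0313  0.     -0.0373]
[-0.005  -0.0257 -0.0042] [ 0.0313  0.     -0.0373]
[-0.004  -0.026  -0.0034] [ 0.0313  0.     -0.0373]
[-0.0031 -0.0263 -0.0026] [ 0.0313  0.     -0.0373]
[-0.0021 -0.0264 -0.0017] [ 0.0313  0.     -0.0373]
[-0.0011 -0.0265 -0.0009] [ 0.0313  0.     -0.0373]
[-0.0001 -0.0266 -0.0001] [ 0.0313  0.     -0.0373]
[ 0.0009 -0.0265  0.0007] [ 0.0313  0.     -0.0373]
[ 0.0019 -0.0264  0.0016] [ 0.0313  0.     -0.0373]
```

Scaled: -0.0257 m is -0.0514, -0.0254 m is -0.0508, -0.0373 rad is -0.0059.

>>> steer_hand([
  [[0.005, 0, -0.0059], [-0.016, -0.049, -0.0134], 0.04],
  [[0.005, 0, -0.0059], [-0.0144, -0.05, -0.012], 0.04],
  [[0.005, 0, -0.0059], [-0.0126, -0.0508, -0.0104], 0.04],
  [[0.005, 0, -0.0059], [-0.0106, -0.0514, -0.0088], 0.04],
  [[0, 0, 0], [0, 0, 0], 0.04],
])

```text
time: 7.0
eef_pos: [0.4121, -0.1613, 0.0903]
tool_rot: [-3.137, -0.694, -0.337]
force: [0.8, -0.7, -3.1]
opening: 0.0555
gripper_force: 64.5
```

Run:
```python
from h import *
to((.435,.0465,.092),.051,.698)
```

```text
t 7.0 pos [ 0.4121 -0.1613  0.0903] d [-0.0351 -0.2038 -0.0305] rv [ 0.2442  0.0033 -0.2979] q [-0.92  0.1   2.56  1.86  0.38 -0.78] F [ 0.8 -0.7 -3.1]
```

Scaled: -0.0268 m is -0.0536, -0.0267 m is -0.0534, -0.0372 rad is -0.0059.

>>> steer_hand([
  [[0.005, 0, -0.0059], [-0.0038, -0.0534, -0.0032], 0.04],
  [[0.005, 0, -0.0059], [-0.0018, -0.0536, -0.0016], 0.04],
  [[0.005, 0, -0.0059], [0, -0.0536, 0], 0.04],
  [[0.005, 0, -0.0059], [0.0022, -0.0536, 0.002], 0.04],
  [[0, 0, 0], [0, 0, 0], 0.04],
])

```text
time: 7.62
eef_pos: [0.4387, -0.0592, 0.0911]
tool_rot: [-3.138, -0.696, -0.143]
force: [-0.2, -0.0, -2.9]
opening: 0.0555
gripper_force: 65.1
```

Run:
```python
from h import *
to((.45,.0475,.092),.051,.698)
```

```text
t 7.625 pos [ 0.4387 -0.0592  0.0911] d [-0.0025 -0.1072 -0.0029] rv [ 0.1214  0.0019 -0.1491] q [-0.64  0.09  2.56  1.98  0.34 -0.82] F [-0.2 -0.  -2.9]
```

Scaled: -0.0268 m is -0.0536, -0.0267 m is -0.0534, -0.0373 rad is -0.0059.

>>> steer_hand([
  [[0.0048, 0.0001, -0.0059], [-0.0016, -0.0536, -0.0012], 0.04],
  [[0.0048, 0.0001, -0.0059], [0.0004, -0.0536, 0.0004], 0.04],
  [[0.0048, 0.0001, -0.0059], [0.0024, -0.0534, 0.002], 0.04],
  [[0.0048, 0.0001, -0.0059], [0.0042, -0.0534, 0.0036], 0.04],
  [[0, 0, 0], [0, 0, 0], 0.04],
])

```text
time: 8.25
eef_pos: [0.4501, 0.0463, 0.0913]
tool_rot: [3.141, -0.698, 0.05]
force: [0.0, -0.7, -3.7]
opening: 0.0555
gripper_force: 65.6
```

Run:
```python
from h import *
to((.45,.0475,.092),.051,.698)
s=imaging.snapshot("scene"); cv2.imwrite("pics/s3.png",s["img"][:,:,::-1])
```

```text
t 8.25 pos [0.4501 0.0463 0.0913] d [ 0.0004 -0.0012 -0.0005] rv [ 0.0014 -0.0003 -0.0008] q [-0.34  0.11  2.54  2.16  0.29 -0.91] F [ 0.  -0.7 -3.7]
```

View pics/s3.png

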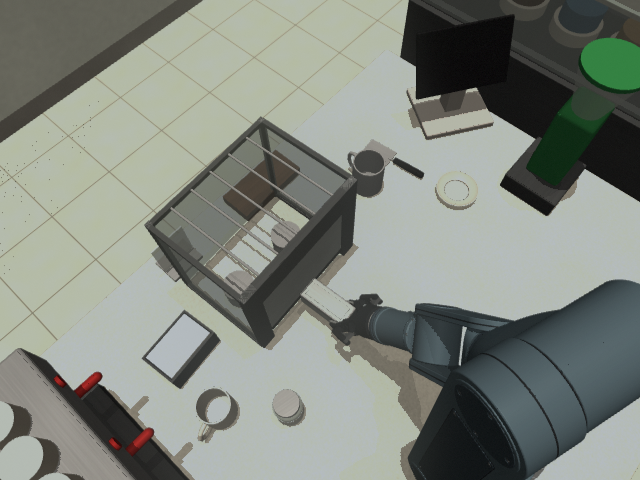

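The scene shows the tin held level just outside the doorway, the case undisturbed, and the hand slim enough to enter. I'll go in while lowering.

Scaled: 0.0154 m is 0.0308, 0.0067 m is 0.0134.

>>> steer_hand([
  [[0, 0, 0], [0.0134, -0.0006, 0.0308], 0.04],
  [[0, 0, 0], [0.0134, -0.0006, 0.0308], 0.04],
  [[0, 0, 0], [0.0134, -0.0006, 0.0308], 0.04],
  [[0, 0, 0], [0.0134, -0.0006, 0.0308], 0.04],
  [[0, 0, 0], [0, 0, 0], 0.04],
])

```text
time: 8.93
eef_pos: [0.5105, 0.0485, 0.0608]
tool_rot: [3.141, -0.697, 0.046]
force: [-2.3, -0.4, -3.7]
opening: 0.055
gripper_force: 65.5
```

Run:
```python
from h import *
to((.6686,.0583,.036),.051,.698)
```

```text
t 8.925 pos [0.5105 0.0485 0.0608] d [ 0.1055 -0.0026  0.1207] rv [ 0.0037  0.001  -0.0039] q [-0.25  0.3   2.42  2.49  0.32 -1.18] F [-2.3 -0.4 -3.7]
```

Scaled: 0.0138 m is 0.0276, 0.008 m is 0.016, -0.004 rad is -0.0006.

>>> steer_hand([
  [[0.0005, 0.0002, -0.0006], [0.016, -0.0008, 0.0276], 0.04],
  [[0, 0, 0], [0.016, -0.0008, 0.0276], 0.04],
  [[0, 0, 0], [0.016, -0.0008, 0.0276], 0.04],
  [[0, 0, 0], [0.016, -0.0008, 0.0276], 0.04],
  [[0, 0, 0], [0, 0, 0], 0.04],
])

```text
time: 9.55
eef_pos: [0.571, 0.0547, 0.0391]
tool_rot: [3.14, -0.699, 0.054]
force: [0.4, -1.7, -7.9]
opening: 0.0552
gripper_force: 65.1
```

Run:
```python
from h import *
to((.6686,.0583,.036),.051,.698)
s=imaging.snapshot("top"); s2=imaging.snapshot("scene")
a=cv2.resize(s["img"][95:290,215:390],None,fx=2.2,fy=2.2,interpolation=cv2.INTER_CUBIC); b=cv2.resize(s2["img"][170:370,180:360],None,fx=2.2,fy=2.2,interpolation=cv2.INTER_CUBIC)
o=np.zeros((440,800,3),np.uint8); o[:a.shape[0],:a.shape[1]]=a; o[:b.shape[0],390:390+b.shape[1]]=b
cv2.imwrite("pics/m4.png",o[:,:,::-1])
```

```text
t 9.55 pos [0.571  0.0547 0.0391] d [0.0728 0.0016 0.0652] rv [-0.0009 -0.0006  0.0025] q [-0.19  0.42  2.29  2.58  0.3  -1.22] F [ 0.4 -1.7 -7.9]
```

View pics/m4.png

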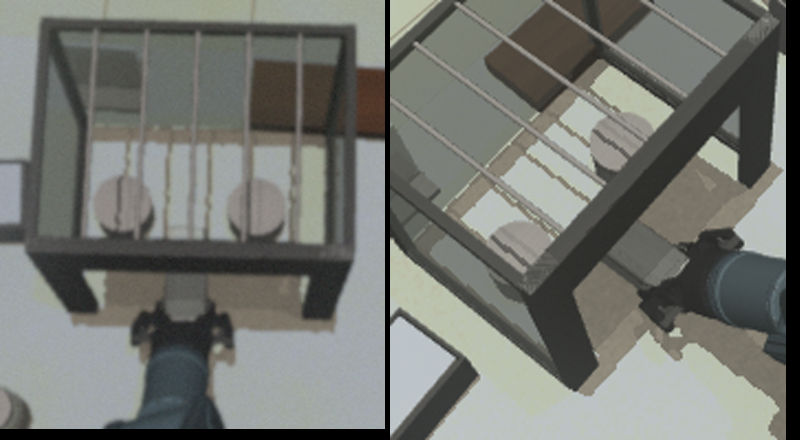

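The tin is halfway through with the flap riding on it. The rounds are unmoved and the lateral line looks right, so I'll continue inward.

Scaled: 0.0115 m is 0.023, 0.0096 m is 0.0192, 0.002 rad is 0.0003.

>>> steer_hand([
  [[0, 0, 0.0003], [0.023, 0.0006, 0.0192], 0.04],
  [[0, 0, 0], [0.023, 0.0006, 0.0192], 0.04],
  [[0, 0, 0], [0.023, 0.0006, 0.0192], 0.04],
  [[0, 0, 0], [0.023, 0.0006, 0.0192], 0.04],
  [[0, 0, 0], [0, 0, 0], 0.04],
])

```text
time: 10.28
eef_pos: [0.6318, 0.0565, 0.0407]
tool_rot: [3.141, -0.702, 0.053]
force: [0.7, -0.7, -7.7]
opening: 0.0553
gripper_force: 65.6
```

Run:
```python
from h import *
to((.6686,.0583,.036),.051,.698)
```

```text
t 10.275 pos [0.6318 0.0565 0.0407] d [0.0251 0.0002 0.0273] rv [-0.001  -0.0043  0.0013] q [-0.16  0.47  2.15  2.46  0.22 -1.07] F [ 0.7 -0.7 -7.7]
```

q5 has reached its lower limit (0.22), so a 40° lean cannot go further in. I'll set the tin down here, regrip with more lean (about 0.85 rad), and carry on.

Units first: shifts go in shares of 0.5 m and turns go in shares of 360 degrees. So 0.0031 m is 0.0062, -0.0026 m is -0.0052, -0.004 rad is -0.0006.

>>> steer_hand([
  [[0, -0.0006, 0], [-0.0052, 0, 0.0062], 0.04],
  [[0, 0, 0], [-0.004, 0, 0.0048], 0.04],
  [[0, 0, 0], [0, 0, 0], 0.04],
  [[0, 0, 0], [0, 0, 0], 0.04],
])

```text
time: 10.78
eef_pos: [0.6298, 0.0565, 0.0329]
tool_rot: [-3.141, -0.696, 0.051]
force: [-0.8, 0.9, -6.1]
opening: 0.0551
gripper_force: 66.4
```

Run:
```python
from h import *
to((.6318,.0565,.0319),.051,.698)
```

```text
t 10.775 pos [0.6298 0.0565 0.0329] d [0.0009 0.0001 0.0021] rv [-0.0011  0.0017  0.0003] q [-0.16  0.49  2.15  2.5   0.23 -1.11] F [-0.8  0.9 -6.1]
```

Scaled: 0.0009 m is 0.0018, -0.0008 m is -0.0016.

>>> steer_hand([
  [[0, 0, 0], [-0.0016, 0, 0.0018], 0.04],
  [[0, 0, 0], [0, 0, 0], 0.04],
  [[0, 0, 0], [0, 0, 0], 0.057],
  [[0, 0, 0], [0, 0, 0], 0.06],
  [[0, 0, 0], [0, 0, 0], 0.064],
  [[0, 0, 0], [0, 0, 0], 0.066],
  [[0, 0, 0], [0, 0, 0], 0.066],
])

```text
time: 11.65
eef_pos: [0.63, 0.0565, 0.0318]
tool_rot: [-3.141, -0.697, 0.052]
force: [0.5, 0.7, -0.2]
opening: 0.066
gripper_force: 0.0
```

>>> steer_hand([
  [[0, 0.0048, 0], [0, 0, 0], 0.066],
  [[0, 0.0048, 0], [0, 0, 0], 0.066],
  [[0, 0.0048, 0], [0, 0, 0], 0.066],
  [[0, 0.0048, 0], [0, 0, 0], 0.066],
  [[0, 0.0048, 0], [0, 0, 0], 0.066],
  [[0, 0, 0], [0, 0, 0], 0.066],
])

```text
time: 12.4
eef_pos: [0.6293, 0.0565, 0.031]
tool_rot: [-3.14, -0.845, 0.051]
force: [-0.3, -0.5, 0.2]
opening: 0.0661
gripper_force: 0.0
```

Run:
```python
from h import *
to((.6318,.0565,.0319),.051,.85)
s=imaging.snapshot("wrist"); cv2.imwrite("pics/w5.png",s["img"][:,:,::-1]); np.savez("w5.npz",**s)
```

```text
t 12.4 pos [0.6293 0.0565 0.031 ] d [0.0023 0.0002 0.0013] rv [-0.0012  0.0053 -0.0003] q [-0.18  0.55  2.25  2.79  0.52 -1.42] F [-0.3 -0.5  0.2]
```

View pics/w5.png

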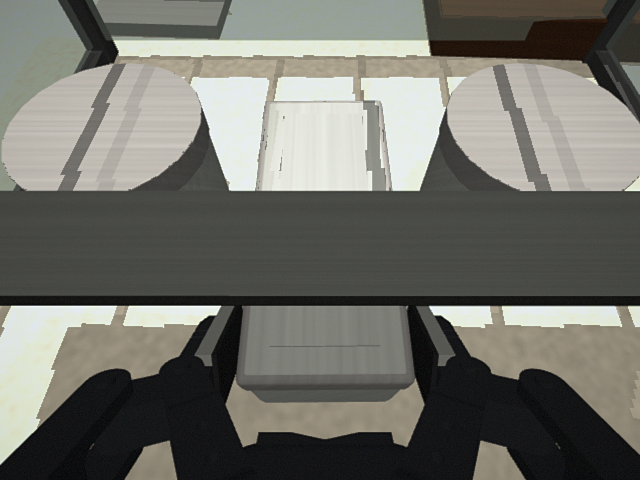

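The wrist view through the wire shows both lids (left inner edge about (203,112), right inner edge about (447,110)), the tin's far edge at (267..382,101) and its near edge at row about 382. The flap rests across rows 190 to 305. I'll measure all of it in one frame.

Run:
```python
from h import *
from scipy.optimize import least_squares
s=dict(np.load("w5.npz"))
def circ(p,n):
    P=ray(s,p,.06)[:,:2]; r=least_squares(lambda c:np.hypot(*(P-c).T)-.04,P.mean(0)); print(n,r.x.round(4),"res",r.fun.round(4)); return r.x
l=circ([(203,112),(190,85),(160,70),(110,64),(60,75),(20,102),(2,140),(190,150)],"L"); r=circ([(447,115),(455,92),(475,75),(520,64),(570,70),(610,87),(636,110),(465,155)],"R")
v=l-r; yaw=np.arctan2(-v[0],v[1]); m=(l+r)/2; print("gap",m,"dist",np.linalg.norm(v),"yaw",yaw)
T=ray(s,[(267,101),(382,101),(412,384),(238,384)],.05)[:,:2]; e=T[[0,1]].mean(0)-T[[2,3]].mean(0); c=T.mean(0); ty=np.arctan2(*e[::-1])
print("tin",c,"yaw",ty,"len",np.linalg.norm(e),np.linalg.norm(T[0]-T[1]),np.linalg.norm(T[2]-T[3]))
far=T[[0,1]].mean(0); print("centre from far end",far-.065*e/np.linalg.norm(e))
u=np.array([np.cos(yaw),np.sin(yaw)]);w=np.array([-u[1],u[0]]); print("to go fwd",(m-c)@u,"left",(m-c)@w)
```

```text
L [0.7065 0.1552] res [ 0.0018  0.0003 -0.0018 -0.0002  0.0025  0.0023  0.      0.0029]
R [ 0.7156 -0.0326] res [ 0.0017  0.0004 -0.0006 -0.0008  0.0006  0.0019  0.0016  0.0021]
gap [0.71107925 0.06133507] dist 0.18803416292925595 yaw 0.048322776850134135
tin [0.67195779 0.05927108] yaw 0.053386434133696224 len 0.12873099154280343 0.055239487593614925 0.053869349473821486
centre from far end [0.67132419 0.05923722]
to go fwd 0.039175493219610114 left 0.00017185991108192524
```

Scaled: 0.003 m is 0.006, -0.0027 m is -0.0054.

>>> steer_hand([
  [[0, 0, 0], [0, 0, 0], 0.04],
  [[0, 0, 0], [0, 0, 0], 0.04],
  [[0, 0, 0], [0, 0, 0], 0.04],
  [[0, 0, 0], [0, 0, 0], 0.04],
  [[0, 0, 0], [0, 0, 0], 0.04],
  [[0, 0, 0], [0.006, 0, -0.0054], 0.04],
  [[0, 0, 0], [0, 0, 0], 0.04],
])

```text
time: 13.32
eef_pos: [0.6281, 0.0564, 0.0321]
tool_rot: [-3.14, -0.838, 0.051]
force: [11.8, 0.2, -22.5]
opening: 0.0548
gripper_force: 76.8
```

Run:
```python
from h import *
to((.6293,.0565,.035),.051,.846)
```

```text
t 13.325 pos [0.6281 0.0564 0.0321] d [ 0.0029  0.     -0.001 ] rv [-0.0013  0.0084 -0.0003] q [-0.18  0.54  2.25  2.78  0.51 -1.41] F [ 11.8   0.2 -22.5]
```

>>> steer_hand([
  [[0, 0, 0], [0.0132, 0, 0.0148], 0.04],
  [[0, 0, 0], [0.0132, 0, 0.0148], 0.04],
  [[0, 0, 0], [0.0132, 0, 0.0148], 0.04],
  [[0, 0, 0], [0.0132, 0, 0.0148], 0.04],
  [[0, 0, 0], [0, 0, 0], 0.04],
  [[0, 0, 0], [0, 0, 0], 0.04],
])

```text
time: 14.08
eef_pos: [0.6691, 0.0585, 0.0356]
tool_rot: [-3.141, -0.845, 0.051]
force: [-1.1, -0.5, -4.4]
opening: 0.0551
gripper_force: 80.5
```

Run:
```python
from h import *
to((.6688,.0585,.032),.051,.846)
```

```text
t 14.075 pos [0.6691 0.0585 0.0356] d [-0.0029  0.      0.0022] rv [-0.001   0.0006  0.    ] q [-0.16  0.57  2.16  2.77  0.44 -1.37] F [-1.1 -0.5 -4.4]
```

Scaled: -0.0027 m is -0.0054, 0.0024 m is 0.0048.

>>> steer_hand([
  [[0, 0, 0], [-0.0054, 0, 0.0048], 0.04],
  [[0, 0, 0], [0, 0, 0], 0.04],
  [[0, 0, 0], [0, 0, 0], 0.04],
])

```text
time: 14.45
eef_pos: [0.6693, 0.0586, 0.0322]
tool_rot: [-3.141, -0.846, 0.051]
force: [-1.2, -0.1, -3.1]
opening: 0.0548
gripper_force: 79.5
```

Create m.py:
```python
from h import *
s=imaging.snapshot("wrist"); np.savez("wm.npz",**s)
g=cv2.GaussianBlur(cv2.cvtColor(s["img"],cv2.COLOR_RGB2GRAY),(3,3),0).astype(int)
np.set_printoptions(linewidth=230)
for r in (80,100,120,140,160,180): print("row",r,g[r,150:500:5])
for c in (290,325,360): print("col",c,g[40:440:5,c])
```

```bash
python3 m.py; python3 -c "
from h import *
to((.6688,.0585,.032),.051,.846)"
```

```text
row 80 [160 160 161 160 160 161 160 160 160 162 161 161 161 161 162 161 161 161 161 162 162 161 161 161 163 163 162 163 161 162 162 162 162 162 161 161 161 163 161 162 162 162 162 156 161 161 162 162 161 162 157 160 162 161 161 162 161
 138  13  16  17  16  15  16  14  13  14  16  16  16]
row 100 [118 118 111 109 115 112 113 100  92 112 113 111 110 112 117 118 113 119 116 116 118 117 115 115 118  97  94 112 112 112 112 112 113 115 114 111 114 110 107 111 109 115  97  97 112 110 110 112 110 110 114 108 110 113 112 112 113
 107 107 109  99  99 110 114 108 114 110 111 112 108]
row 120 [170 159 157 169 170 110  99 170 171 171 171 171 162 159 162 171 171 171 172 171 173 172 174 111 143 146 160 159 162 160 163 163 161 159 163 167 157 158 160 160 155 157 157 167  93  97 129 158 157 171 171 170 171 172 171 171 171
 172 157 160 107 114 166 168 171 170 170 170 169 156]
row 140 [127 127 140 158 118 143 168 170 170 169 170 170 171 171 170 170 171 171 171 1
[... 1229 characters left out ...]
8 169 169 169 169 170 170 170 170 171 171 171 170 170 171 172 172 171 171 171 172 172 172 171 172 172 172 172 171 172 171  69
  23  23  79  92  89  90  89  88  88  88  91  90  92  88  89  90  87  88  88  84  86  87  87]
col 360 [109 109 109 109 109 109 110 109 162 166 168  94  97 144 157 157 157 156 156 156 156 156 157 157 157 158 159 159 159 159 160 161 161 161 162 163 164 166 166 167 168 169 169 169 169 169 169 169 170 169 169 169 169 170 170 170  80
  24  24  80  93  89  89  89  88  87  88  90  90  92  89  89  90  87  88  88  84  85  87  87]
t 14.5 pos [0.6693 0.0586 0.0322] d [-0.0005  0.     -0.0003] rv [-0.0011  0.      0.0002] q [-0.16  0.57  2.16  2.77  0.45 -1.38] F [-1.4 -0.7 -4.2]
```

Run:
```python
from h import *
for n in("w5","wm"):
    s=dict(np.load(n+".npz")); g=cv2.cvtColor(s["img"],cv2.COLOR_RGB2GRAY).astype(int)
    print(n,[list(g[88:116:2,c]) for c in(290,325,360)]); print([list(g[r,252:282:2]) for r in(130,170)],[list(g[r,372:402:2]) for r in(130,170)])
    # inner rims of the lids: first columns left/right of centre at row 150, and top rows
s=dict(np.load("wm.npz")); cv2.imwrite("pics/wm.png",s["img"][:,:,::-1])
```

```text
w5 [[np.int64(234), np.int64(233), np.int64(234), np.int64(233), np.int64(233), np.int64(235), np.int64(237), np.int64(189), np.int64(227), np.int64(226), np.int64(226), np.int64(226), np.int64(227), np.int64(228)], [np.int64(235), np.int64(234), np.int64(233), np.int64(234), np.int64(233), np.int64(235), np.int64(213), np.int64(196), np.int64(231), np.int64(230), np.int64(231), np.int64(231), np.int64(231), np.int64(231)], [np.int64(149), np.int64(135), np.int64(136), np.int64(133), np.int64(136), np.int64(141), np.int64(143), np.int64(194), np.int64(224), np.int64(223), np.int64(224), np.int64(224), np.int64(224), np.int64(223)]]
[[np.int64(236), np.int64(235), np.int64(235), np.int64(236), np.int64(239), np.int64(163), np.int64(111), np.int64(176), np.int64(211), np.int64(212), np.int64(215), np.int64(212), np.int64(214), np.int64(229), np.int64(228)], [np.int64(236), np.int64(236), np.int64(241), np.int64(151), np.int64(169), np.int64(180), np.int64(216), np.int64(218), np.int64(220), np.int64(232), np.int64(230), np.int64(230), np.int64(232), np.int64(234), np.int64(133)]] [[np.
[... 1282 characters left out ...]
int64(162), np.int64(161)], [np.int64(171), np.int64(170), np.int64(175), np.int64(112), np.int64(109), np.int64(124), np.int64(138), np.int64(154), np.int64(152), np.int64(155), np.int64(164), np.int64(163), np.int64(167), np.int64(169), np.int64(93)]] [[np.int64(93), np.int64(96), np.int64(97), np.int64(97), np.int64(130), np.int64(123), np.int64(90), np.int64(173), np.int64(169), np.int64(168), np.int64(170), np.int64(169), np.int64(170), np.int64(169), np.int64(171)], [np.int64(100), np.int64(97), np.int64(97), np.int64(98), np.int64(104), np.int64(174), np.int64(141), np.int64(132), np.int64(105), np.int64(172), np.int64(172), np.int64(171), np.int64(169), np.int64(173), np.int64(171)]]
```

View pics/wm.png

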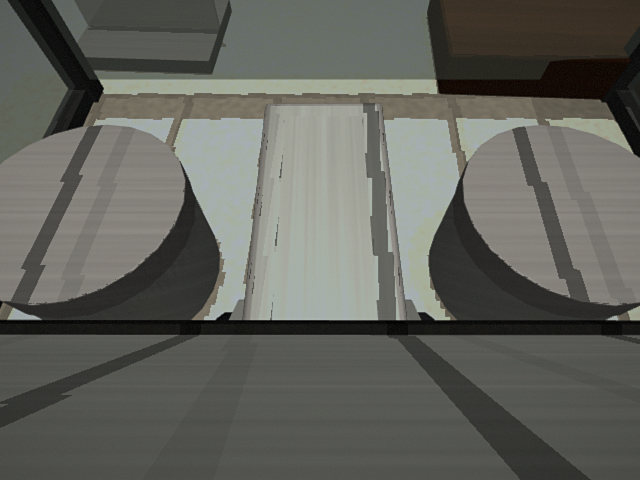

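The tin lies between the lids. Its far edge is at row 103 (267..382), the left lid rim runs (105,125) to (186,185), the right lid rim (463,190) to (545,125), and the flap hangs below row 320.

Run:
```python
from h import *
from scipy.optimize import least_squares
s=dict(np.load("wm.npz"))
def circ(p,n):
    P=ray(s,p,.06)[:,:2]; r=least_squares(lambda c:np.hypot(*(P-c).T)-.04,P.mean(0)); print(n,r.x.round(4),"res",r.fun.round(4)); return r.x
l=circ([(186,190),(178,160),(150,135),(105,126),(50,135),(0,162),(160,243),(110,283),(40,305)],"L"); r=circ([(463,195),(470,165),(495,138),(545,126),(600,135),(639,155),(478,235),(520,275),(580,300)],"R")
v=l-r; yaw=np.arctan2(-v[0],v[1]); m=(l+r)/2; print("gap",m,"dist",np.linalg.norm(v),"yaw",yaw)
F=ray(s,[(266,104),(383,104)],.05)[:,:2].mean(0); N=ray(s,[(245,315),(404,315)],.05)[:,:2].mean(0); e=F-N; ty=np.arctan2(*e[::-1]); e/=np.linalg.norm(e); c=F-.065*e
u=np.array([np.cos(.051),np.sin(.051)]);w=np.array([-u[1],u[0]]); print("tin",c,"yaw",ty,"to go fwd",(m-c)@u,"left",(m-c)@w)
```

```text
L [0.7058 0.1546] res [ 0.001   0.0003 -0.0002 -0.0004  0.0006  0.0012  0.0001  0.0001  0.0007]
R [ 0.7151 -0.0314] res [ 0.0008 -0.0004 -0.0005 -0.0002  0.0011  0.0013  0.0011  0.0007  0.0001]
gap [0.71042816 0.06159098] dist 0.1862798298053053 yaw 0.04987178029895199
tin [0.71075388 0.06136113] yaw 0.052429004124504464 to go fwd -0.00031357228581137687 left 0.0002461633839228721
```

Within 0.5 mm of the goal. I'll set it down, release and withdraw along the tool axis.

Scaled: -0.0008 m is -0.0016.

>>> steer_hand([
  [[0, 0, 0], [-0.0016, 0, 0.0016], 0.04],
  [[0, 0, 0], [0, 0, 0], 0.04],
  [[0, 0, 0], [0, 0, 0], 0.057],
  [[0, 0, 0], [0, 0, 0], 0.059],
  [[0, 0, 0], [0, 0, 0], 0.062],
  [[0, 0, 0], [0, 0, 0], 0.066],
  [[0, 0, 0], [0, 0, 0], 0.066],
  [[0, 0, 0], [0, 0, 0], 0.066],
])

```text
time: 15.5
eef_pos: [0.6696, 0.0585, 0.0312]
tool_rot: [-3.141, -0.846, 0.051]
force: [-1.2, 0.2, -1.5]
opening: 0.0661
gripper_force: 0.0
```

>>> steer_hand([
  [[0, 0, 0], [0, 0, -0.02], 0.066],
  [[0, 0, 0], [0, 0, -0.03], 0.066],
  [[0, 0, 0], [0, 0, -0.03], 0.066],
  [[0, 0, 0], [0, 0, -0.03], 0.066],
  [[0, 0, 0], [0, 0, -0.03], 0.066],
  [[0, 0, 0], [0, 0, 0], 0.066],
])

```text
time: 16.25
eef_pos: [0.6169, 0.0558, 0.0791]
tool_rot: [-3.141, -0.848, 0.052]
force: [-2.3, -0.7, -0.1]
opening: 0.066
gripper_force: 0.9
```

```bash
python3 -c "
from h import *
to((.6688,.0585,.032),.051,.846)"
```

```text
t 16.25 pos [0.6169 0.0558 0.0791] d [-0.001   0.      0.0702] rv [-0.0009 -0.0025  0.0007] q [-0.19  0.41  2.27  2.68  0.42 -1.3 ] F [-2.3 -0.7 -0.1]
```

Scaled: -0.012 m is -0.024.

>>> steer_hand([
  [[0, 0, 0], [0, 0, -0.024], 0.066],
  [[0, 0, 0], [0, 0, -0.024], 0.066],
  [[0, 0, 0], [0, 0, -0.024], 0.066],
  [[0, 0, 0], [0, 0, -0.024], 0.066],
  [[0, 0, 0], [0, 0, -0.024], 0.066],
  [[0, 0, 0], [0, 0, -0.024], 0.066],
  [[0, 0, 0], [0, 0, 0], 0.066],
])

```text
time: 17.12
eef_pos: [0.5633, 0.053, 0.1266]
tool_rot: [3.141, -0.849, 0.052]
force: [-0.8, 0.0, 0.6]
opening: 0.0658
gripper_force: 0.5
```

```bash
python3 -c "
from h import *
to((.6688,.0585,.032),.051,.846)"
```

```text
t 17.125 pos [0.5633 0.053  0.1266] d [-0.0011  0.      0.1418] rv [-0.0009 -0.0027  0.0009] q [-0.23  0.22  2.36  2.46  0.34 -1.11] F [-0.8  0.   0.6]
```

Scaled: -0.0105 m is -0.021, -0.006 m is -0.012.

>>> steer_hand([
  [[0, 0, 0], [-0.012, 0, -0.021], 0.066],
  [[0, 0, 0], [-0.012, 0, -0.021], 0.066],
  [[0, 0, 0], [-0.012, 0, -0.021], 0.066],
  [[0, 0, 0], [-0.012, 0, -0.021], 0.066],
  [[0, 0, 0], [0, 0, 0], 0.066],
])

```text
time: 17.75
eef_pos: [0.5151, 0.0505, 0.1352]
tool_rot: [-3.141, -0.846, 0.051]
force: [0.5, 0.3, -0.1]
opening: 0.0658
gripper_force: 0.0
```

Run:
```python
from h import *
to((.6688,.0585,.032),.051,.846)
s=imaging.snapshot("wrist"); np.savez("wf.npz",**s)
```

```text
t 17.75 pos [0.5151 0.0505 0.1352] d [ 2.470e-02 -1.000e-04  1.836e-01] rv [-0.0007 -0.0002  0.0001] q [-0.29  0.13  2.46  2.35  0.36 -1.04] F [ 0.5  0.3 -0.1]
```

Scaled: -0.012 m is -0.024, -0.003 m is -0.006.

>>> steer_hand([
  [[0, 0, 0], [-0.006, 0, -0.024], 0.066],
  [[0, 0, 0], [-0.006, 0, -0.024], 0.066],
  [[0, 0, 0], [-0.006, 0, -0.024], 0.066],
  [[0, 0, 0], [0, 0, 0], 0.066],
  [[0, 0, 0], [0, 0, 0], 0.066],
  [[0, 0, 0], [0, 0, 0], 0.066],
  [[0, 0, 0], [0, 0, 0], 0.066],
  [[0, 0, 0], [0, 0, 0], 0.066],
])

```text
time: 18.8
eef_pos: [0.4833, 0.0489, 0.1521]
tool_rot: [-3.141, -0.846, 0.051]
force: [-0.5, -0.5, -0.0]
opening: 0.0659
gripper_force: 0.0
```

Run:
```python
from h import *
to((.6688,.0585,.032),.051,.846)
s=imaging.snapshot("scene"); a=cv2.imread("pics/scene0.png")[:,:,::-1].astype(int); b=s["img"].astype(int)
D=np.abs(a-b).max(2)>30
D=cv2.morphologyEx(D.astype(np.uint8),cv2.MORPH_OPEN,np.ones((2,2)))
n,_,st,ce=cv2.connectedComponentsWithStats(D)
for i in range(1,n):
    if st[i,4]>15: print("scene diff",st[i])
# project expected flap-shut lower edge and tin top in scene
o=np.array([.711,.0615])-.138*np.array([np.cos(.051),np.sin(.051)]); u=np.array([np.cos(.051),np.sin(.051)]);w=np.array([-u[1],u[0]])
oc=o-.018*w
P=lambda x,y,z:np.r_[oc+x*u+y*w,z]
g0=cv2.cvtColor(a.astype(np.uint8),cv2.COLOR_RGB2GRAY); g1=cv2.cvtColor(b.astype(np.uint8),cv2.COLOR_RGB2GRAY)
for y in(.11,.07,-.05,-.1):
    L=np.array([P(-.003,y,z) for z in np.arange(.0,.11,.008)]); q=proj(s,L).round().astype(int); print(y,"before",g0[q[:,1],q[:,0]],"now",g1[q[:,1],q[:,0]])
t=imaging.snapshot("top"); a=cv2.imread("pics/top0.png")[:,:,::-1].astype(int); D=cv2.morphologyEx((np.abs(a-t["img"]).max(2)>30).astype(np.uint8),cv2.MORPH_OPEN,np.ones((2,2)))
n,_,st,ce=cv2.connectedComponentsWithStats(D)
for i in range(1,n):
    if st[i,4]>15: print("top diff",st[i])
c=np.array([.7105,.0615]); tin=[np.r_[c+x*u+y*w,.05] for x,y in((.065,.028),(.065,-.028),(-.065,-.028),(-.065,.028))]
print("tin top expected: top cam",proj(t,tin).round(1).tolist(),"scene",proj(s,tin).round(1).tolist())
```

```text
t 18.8 pos [0.4833 0.0489 0.1521] d [3.320e-02 1.000e-04 2.187e-01] rv [-0.0013 -0.0001  0.0003] q [-0.34  0.01  2.51  2.11  0.34 -0.83] F [-0.5 -0.5 -0. ]
scene diff [  400   113   240   367 41211]
scene diff [635 121   5   6  24]
scene diff [552 191   9  12  31]
scene diff [407 216  41  48 461]
scene diff [251 242  25  18  75]
scene diff [248 245   8   7  20]
scene diff [257 251  15  12  39]
scene diff [238 254  24  21 114]
scene diff [ 317  278  144  127 7796]
scene diff [431 334  22  31 429]
scene diff [468 408  10   9  48]
scene diff [571 434   6   8  24]
0.11 before [131 131 113 111 112 132  54  49  49  71  72  69  69  70] now [131 131 114 111 112 133  52  48  50  71  70  72  70  70]
0.07 before [125 121 109 112 114 110  48  48  54  69  69  68  69  68] now [126 122 109 112 114 110  46  44  52  66  68  67  67  67]
-0.05 before [129 130 112 111 113 108  48  48  57  70  69  69  68  69] now [131 130 113 112 113 108  46  45  55  68  68  66  69  67]
-0.1 before [127 129 124 114 110  89  66  49  62  69  69  70  70  70] now [126 128 113 114 118 134  65  48  61  68  69  69  70  69]
top diff [  100   253   223   227 18628]
top diff [392 268  24  46 163]
top diff [  303   343   324   137 28624]
top diff [277 384  42  47 842]
top diff [272 473   8   7  31]
top diff [323 474   6   6  28]
tin top expected: top cam [[292.2, 168.4], [310.3, 168.9], [308.9, 209.6], [290.5, 209.1]] scene [[238.2, 254.1], [252.4, 239.3], [289.2, 266.7], [275.1, 282.3]]
```

```bash
python3 -c "
from rig import manip, imaging, finish_job
print(finish_job())"
```

```text
the job is handed in; nothing more can be done
None
```

The tin is on the counter midway between the round tins, within about 0.5 mm and pointing straight in; afterwards the flap was shut and nothing else had visibly moved, and the job is handed in at about 19 s.

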